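# Lay out the pipetting row

### The arm

A 6-joint arm with a two-finger parallel gripper is mounted at the origin on a cart in front of the work surface, level with it; the furniture and walls round the work are solid. World frame = base frame: x ahead of the robot, y to its left, z up, the work surface at z = 0. Lengths are in m, angles in rad, forces in N, time in s.
With the tool pointing down it reaches from about 0.25 to 0.725 m from the base axis. Payload 4 kg.
Tool frame: the origin (TCP) lies midway between the tips of the shut fingers; the grasp point (between the pads) lies 19 mm behind it; z points along the fingers, y is the line along which they close (so a half turn about z gives the same grasp; the last joint's range is limited). The gripper opens to 85 mm and grips with 20 to 120 N. Pads are 22 mm wide; open, the fingers measure 114 mm over their backs; the gripper's body (76 mm by 85 mm) begins 54 mm behind the grasp point. The pads swing forward as they close: fully open they stand 13 mm farther back than shut.
Start: joints at [-1.34, 0.241, 0.005, 1.335, 0, 1.571], TCP at [0.114, -0.487, 0.231] pointing down, gripper open.
Joint ranges: [-2.72, 2.72], [-1.05, 1.87], [-1.09, 1.28], [-1.99, 2.15], [-1.42, 1.44], [-3.14, 3.14]. Speed limits (rad/s): [2.79, 2.79, 3.14, 3.14, 3.14, 3.14].

### API

Orientations are given as a unit quaternion [x, y, z, w].
In Python, from workcell import bot gives the robot as it stands. The module is installed in compiled form; this text tells all that it offers.
- The arm moves only by the tool drive_tool, never from a script. Its arguments are lists of equal length, an entry for each row: "slide": the shift along the tool's x, y, z scaled (see below), a list of three; "rotation": the turn, a rotation vector about the tool's x, y, z scaled (see below), a list of three. A call has exactly 8 rows; each row is the pose to reach, as a shift and turn from the pose commanded when the call began, along the tool's axes at that moment; what a row does not reach only later rows make up. The controller multiplies each number of a shift by 250 mm and each number of a turn by 0.5 rad. A row lasts 1/8 s, in which the tool goes at most 62.5 mm and 10.7 degrees, less where a joint would pass 70% of its speed; a pose out of reach is approached as far as the arm can. A call with a number of a shift or a turn outside -1 to 1 is refused whole. A call with a gripper value outside its range is refused whole. "gripper" is the opening, from 0 (shut) to 1 (fully open), set as the call begins (left out, the last holds). The fingers move at their own pace and stop on an object; the grip force is fixed at half the most. Time passes only in rows, so rows that repeat a pose let the fingers close, or fill a call up. It gives the time, the measured TCP pose, the force, the opening and the grip force at its end, in the units of the state.
- bot.get_obs(): the state, without advancing time (a new reading comes with each control period).
- bot.camera(name): name is "side" or "top" or "wrist"; returns a dict with "image" (384x512x3 uint8, red, green, blue), "z_map" (384x512 float32, m along the optical axis (not along the pixel's ray), 0 where there is no reading), "camera_matrix" (3x3 intrinsics, pixels), "xyz" and "orientation" of the camera in the world. Camera axes: x right, y up, looking along -z (the intrinsics and any distortion apply to the point x, -y, -z); pixel columns grow to the right and rows downward; lengths in m; the calibration is good to about 2 mm. A picture is of the moment at which its call begins.
- bot.job_done(): hands the job in; it is judged then, once.
The state is a dict: "clock": time; "joint_pos": joint angles; "joint_vel": joint speeds; "tau": joint torques, N m; "eef_pos": TCP position; "tool_rot": TCP orientation; "ft_force": force on the tool from outside, world axes, zero at the start; "ft_torque": the same for the moment, N m; "grip_width": finger opening in m; "grasp_force": force on a finger pad.
Only numpy, scipy, OpenCV 4.12 (cv2) and the standard library are available. Lean on these libraries where they do the work, as an engineer would, in place of code of your own. Each camera call takes 0.05 s, during which the arm holds its last target. There are 200 camera calls.

### The job

Set up the pipetting row on the white bench mat, all measured centre to centre: first stand the beaker midway between the teal tip box and the amber tip box, then the white-capped vial midway between the beaker and the teal box, then the black-capped vial midway between the beaker and the amber box, all in one straight line with the boxes. Last, lay the timer flat, face up, on the middle of the teal box's lid. Keep the beaker and vials upright throughout, and leave the blue bottle cap, the film carton and the red marker where they are.

Things in the scene. Friction and masses are not known exactly. Their poses are not given: they have to be found in the camera images.
- bench_mat: thin white bench mat with a low grey rim, 150 x 490 mm, fixed; origin under its centre, z up, x across its short side, y along its length; its upper face is 3 mm above the bench, the rim 5 mm. The two tip boxes stand on its two ends, always 360 mm apart centre to centre, and its origin lies midway between them
- teal_box: closed pipette-tip box with a teal lower half and a clear lid with a teal tape strip along each long edge, fixed on one end of the mat (either end); 90 x 125 mm and 62 mm high, the 125 mm side across the mat; origin at the centre of its underside, z up; the flat lid top (about 80 x 124 mm) is 62 mm above the origin, 65 mm above the bench
- amber_box: closed pipette-tip box with an amber-yellow lower half and a clear lid with an amber tape strip along each long edge, fixed on the other end of the mat; size and origin as the teal box
- beaker: small clear beaker, open at the top, 55 mm across the rim, 49 mm across the base, 67 mm high, about 60 g; stands upright on the bench in front of the mat; origin at the centre of its underside, z up; can be gripped across its outside, about 50 to 54 mm wide
- white_vial: amber-brown glass vial with a white screw cap, body 32 mm across and 55 mm high, 66 mm high with the 20 mm wide cap, about 50 g; stands upright; origin at the centre of its underside, z up
- black_vial: amber-brown glass vial with a black screw cap, size and origin as the white-capped one
- timer: flat off-white lab timer with a display and three round buttons on its upper face, 62 (its x) x 68 (its y) mm and 17 to 20 mm thick, about 60 g; lies face up on the bench; origin at the centre of its underside, z up; can be gripped across the 62 mm along its x
- blue_cap: bystander: blue bottle cap lying open side up, 51 mm across, 24 mm high; origin at the centre of its underside
- film_carton: bystander: dark red and cream film carton, 58 x 118 x 58 mm, to the left of the mat; origin at the centre of its underside
- red_marker: bystander: white marker pen with a red cap, 17 x 135 x 16 mm, lying to the right of the mat; origin at the centre of its underside
Things that resemble listed ones, but are neither listed nor needed, are in the scene too. Several things look just like the beaker: the one meant starts nearest to the robot's base.

How it is judged:
By the outcome, as a careful person would: the job done as asked, in the order asked, and still so for the second after the job is handed in, with the robot touching nothing.
It also fails if it takes over 88 s, if anything falls off the work surface, if the arm or the gripper's body presses on something with over 40 N, if the wrist force passes 120 N, or if a joint passes its speed limit or range.

## Working session

There is one attempt and no reset: what is moved stays moved. The work goes in short steps, Python scripts to look and compute and a tool call to move; the robot and the scene stay as the last step left them, time stands still between calls to the robot, and variables do not carry over. Pictures are saved under pics/ and viewed, at most 17 in all, crops included, and the job is handed in when it is done.

Besides the shell and the picture viewer there is one more tool, called after "Emit:" as name(argument=value, ...) on one line, values as JSON. drive_tool: Moves the arm, as the interface text tells. Shifts and turns lie within -1 to 1; 1 stands for 250 mm of shift or 0.5 rad of turn. Its arguments: {"type":"object","properties":{"slide":{"type":"array","items":{"type":"array","items":{"type":"number"}}},"rotation":{"type":"array","items":{"type":"array","items":{"type":"number"}}},"gripper":{"type":"number"}},"required":["slide","rotation"]}

```bash
mkdir -p pics
cat > h.py <<'E'
import numpy as np, cv2
from scipy.spatial.transform import Rotation as R
from workcell import bot
def snap(n,f=None):
    c=bot.camera(n)
    if f: cv2.imwrite('pics/'+f,c['image'][:,:,::-1])
    return c
def ray(c,u,v):
    K=c['camera_matrix']; p=np.stack([(np.asarray(u)-K[0,2])/K[0,0],-(np.asarray(v)-K[1,2])/K[1,1],-np.ones_like(u,dtype=float)],-1)
    return p@R.from_quat(c['orientation']).as_matrix().T
def onz(c,u,v,z):
    d=ray(c,u,v); t=(z-c['xyz'][2])/d[...,2]
    return np.asarray(c['xyz'])+d*t[...,None]
def cloud(c):
    v,u=np.mgrid[:384,:512]; return np.asarray(c['xyz'])+ray(c,u,v)*c['z_map'][...,None]
E
python3 - <<'E'
from h import *
for n in ('top','side'):
    c=snap(n,n+'0.png'); print(n,c['xyz'],c['orientation'],c['camera_matrix'].tolist(),[k for k in c])
print(bot.get_obs())
E
```

```text
top [0.27747966 0.04086255 1.51393291] [ 0.06602856 -0.0678937  -0.69620766  0.71156557] [[402.04108135927356, 0.0, 255.52710143713034], [0.0, 402.04108135927356, 191.69497716675136], [0.0, 0.0, 1.0]] ['image', 'z_map', 'camera_matrix', 'xyz', 'orientation']
side [ 0.29625333 -0.96130636  0.54446576] [ 0.53105516 -0.0716904  -0.09317881  0.83914159] [[378.7881269866796, 0.0, 251.13712934694527], [0.0, 378.7881269866796, 199.58024647369757], [0.0, 0.0, 1.0]] ['image', 'z_map', 'camera_matrix', 'xyz', 'orientation']
{'clock': 0.1, 'joint_pos': array([-1.33999640e+00,  2.41305076e-01,  3.88081679e-03,  1.33522939e+00,
       -2.09981050e-05,  1.57079790e+00]), 'joint_vel': array([ 0.00081207, -0.00206119,  0.00266765, -0.00033762,  0.00092853,
       -0.00252695]), 'tau': array([ 7.60464318e-04, -3.73138654e+01,  2.53009844e+01,  1.08417359e-02,
        5.68685834e-05,  7.66115278e-06]), 'eef_pos': array([ 0.11424234, -0.48619173,  0.23052661]), 'tool_rot': array([ 9.93348471e-01,  1.15143181e-01, -1.17359823e-04, -9.21276502e-04]), 'ft_force': array([ 0.17320974, -0.82944066, -0.22397249]), 'ft_torque': array([ 0.05151879, -0.01045286, -0.00500959]), 'grasp_force': 0.0, 'grip_width': 0.08524865649884139}
```

View pics/top0.png

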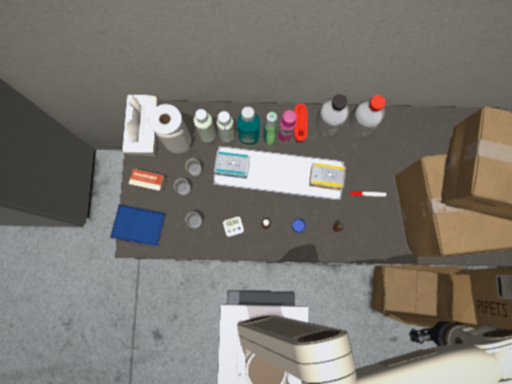

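View pics/side0.png

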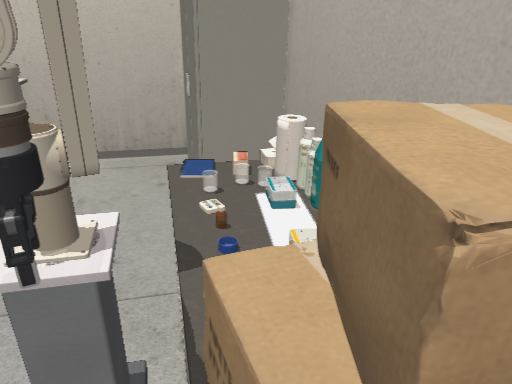

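The top view shows the mat with the teal box at (233,164) and the amber box at (327,175). Beaker look-alikes are at (194,219), (183,186) and (194,167), the timer at (233,227), vials at (266,223) and (338,226), and the blue cap at (298,226).

Run:
```python
from h import *
c=snap('top'); im=c['image']
for n,u,v,z in [('teal',233,163,.065),('amb',327,175,.065),('bk1',194,219,.067),('bk2',183,186,.067),('bk3',194,167,.067),('timer',233,227,.018),('v1',266,223,.066),('v2',338,226,.066),('cap',298,226,.024)]:
    p=onz(c,u,v,z); print(n,p.round(3),np.hypot(p[0],p[1]).round(3))
hsv=cv2.cvtColor(im,cv2.COLOR_RGB2HSV)
m=((hsv[...,2]>185)&(hsv[...,1]<40)).astype(np.uint8); m[:140]=0;m[205:]=0;m[:,:205]=0;m[:,350:]=0
P=cloud(c); m&=(P[...,2]<.03).astype(np.uint8)
print(cv2.minAreaRect(cv2.findNonZero(m)), m.sum())
crop=im[130:270,110:400]; cv2.imwrite('pics/c.png',cv2.resize(crop,None,fx=2.75,fy=2.75,interpolation=cv2.INTER_CUBIC)[:,:,::-1])
```

```text
teal [0.662 0.126 0.065] 0.674
amb [ 0.625 -0.223  0.065] 0.663
bk1 [0.45  0.26  0.067] 0.52
bk2 [0.571 0.307 0.067] 0.648
bk3 [0.643 0.27  0.067] 0.698
timer [0.429 0.121 0.018] 0.446
v1 [ 0.441 -0.     0.066] 0.441
v2 [ 0.436 -0.26   0.066] 0.508
cap [ 0.437 -0.121  0.024] 0.454
((278.70001220703125, 172.4000244140625), (127.25962829589844, 37.83059310913086), 7.125016689300537) 3137
```

View pics/c.png

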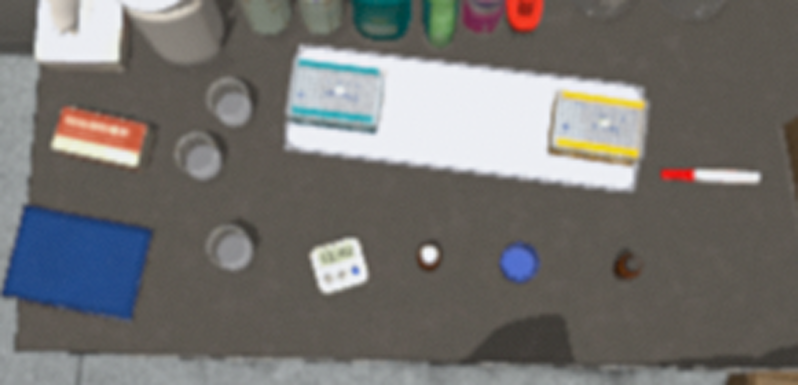

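```bash
cat >> h.py <<'E'
def to(x,y,z,yaw=None):
    "scaled shift and turn from the present pose; yaw = world angle (deg) of the tool's y axis, tool down"
    o=bot.get_obs(); r=R.from_quat(o['tool_rot'])
    s=r.inv().apply(np.array([x,y,z])-o['eef_pos'])/.25
    t=np.zeros(3)
    if yaw is not None:
        a=np.radians(yaw); Y=np.array([np.cos(a),np.sin(a),0]); Z=np.array([0,0,-1.])
        t=(r.inv()*R.from_matrix(np.c_[np.cross(Y,Z),Y,Z])).as_rotvec()/.5
    print('shift',s.round(3),'turn',t.round(3),'| pos',o['eef_pos'].round(4),'t',round(o['clock'],2))
E
python3 -c "
from h import *
to(.36,-.1,.25,-6.1)
to(.45,.20,.25,-6.1)"
```

```text
shift [ 1.31  -1.279 -0.076] turn [-3.000e-03 -2.000e-03 -2.467e+00] | pos [ 0.1143 -0.4863  0.2306] t 0.15
shift [ 1.935 -2.365 -0.074] turn [-3.000e-03 -2.000e-03 -2.467e+00] | pos [ 0.1143 -0.4863  0.2306] t 0.15
```

Emit:
drive_tool(slide=[[0.25,-0.2,-0.02],[0.5,-0.4,-0.04],[0.7,-0.6,-0.06],[0.85,-0.8,-0.08],[1,-0.95,-0.08],[1,-1,-0.08],[1,-1,-0.08],[1,-1,-0.08]], rotation=[[0,0,-0.15],[0,0,-0.3],[0,0,-0.45],[0,0,-0.6],[0,0,-0.75],[0,0,-0.9],[0,0,-1],[0,0,-1]], gripper=1)

```text
clock: 1.15
eef_pos: [0.3006, -0.1856, 0.2512]
tool_rot: [0.934, 0.358, -0.0, -0.0]
ft_force: [0.7, -0.3, -0.6]
grip_width: 0.0854
grasp_force: 0.0
```

```bash
python3 -c "
from h import *
to(.40,.21,.27,-6.1)"
```

```text
shift [ 1.353 -0.911 -0.075] turn [-0.     0.    -1.465] | pos [ 0.3006 -0.1856  0.2512] t 1.15
```

Emit:
drive_tool(slide=[[0.2,-0.13,-0.02],[0.4,-0.26,-0.04],[0.6,-0.4,-0.06],[0.8,-0.54,-0.08],[0.95,-0.66,-0.08],[1,-0.7,-0.08],[1,-0.7,-0.08],[1,-0.7,-0.08]], rotation=[[0,0,-0.15],[0,0,-0.3],[0,0,-0.45],[0,0,-0.6],[0,0,-0.75],[0,0,-0.9],[0,0,-1],[0,0,-1]])

```text
clock: 2.15
eef_pos: [0.37, 0.1107, 0.271]
tool_rot: [0.817, 0.576, -0.0, -0.0]
ft_force: [0.1, -0.1, 0.1]
grip_width: 0.0857
grasp_force: 0.0
```

```bash
python3 -c "
from h import *
to(.42,.20,.27,-6.1)
c=snap('wrist','w1.png');print(c['xyz'],R.from_quat(c['orientation']).as_matrix().round(2).tolist(),c['camera_matrix'][0])"
```

```text
shift [0.404 0.068 0.004] turn [-0.001  0.001 -0.471] | pos [0.37   0.1107 0.271 ] t 2.15
[0.39543402 0.18417005 0.41349932] [[0.94, 0.32, 0.1], [-0.34, 0.9, 0.29], [-0.0, -0.3, 0.95]] [277.16650203   0.         259.30968782]
```

View pics/w1.png

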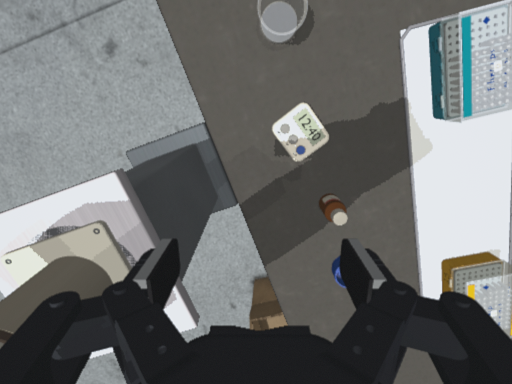

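Wrist view: beaker near (280,15), timer (300,132), white vial (334,210), teal box at upper right. Moving closer to the beaker.

Emit:
drive_tool(slide=[[0.1,0.02,0],[0.2,0.04,0],[0.3,0.06,0],[0.4,0.07,0],[0.4,0.07,0],[0.4,0.07,0],[0.4,0.07,0],[0.4,0.07,0]], rotation=[[0,0,-0.1],[0,0,-0.2],[0,0,-0.3],[0,0,-0.4],[0,0,-0.47],[0,0,-0.47],[0,0,-0.47],[0,0,-0.47]])

```text
clock: 3.2
eef_pos: [0.4196, 0.1988, 0.2715]
tool_rot: [0.744, 0.669, 0.0, 0.0]
ft_force: [0.0, -0.5, -0.0]
grip_width: 0.0851
grasp_force: 0.0
```

```bash
python3 -c "
from h import *
to(.45,.26,.1,-6.1)
c=snap('wrist','w2.png');print(c['xyz']);
K=c['camera_matrix'];np.save('c2.npy',c,allow_pickle=True)
for p in [(.45,.26,.067),(.429,.121,.018),(.662,.126,.065)]:
  q=R.from_quat(c['orientation']).inv().apply(np.array(p)-c['xyz']); print(K[0,2]+K[0,0]*q[0]/-q[2],K[1,2]-K[1,1]*q[1]/-q[2])
"
```

```text
shift [0.256 0.095 0.686] turn [ 0.001 -0.     0.   ] | pos [0.4196 0.1988 0.2715] t 3.2
[0.42705505 0.2763225  0.41411909]
279.3940487365124 111.72294855494442
271.1015562468246 205.4777483855031
445.69323880671607 197.5392117395121
```

View pics/w2.png

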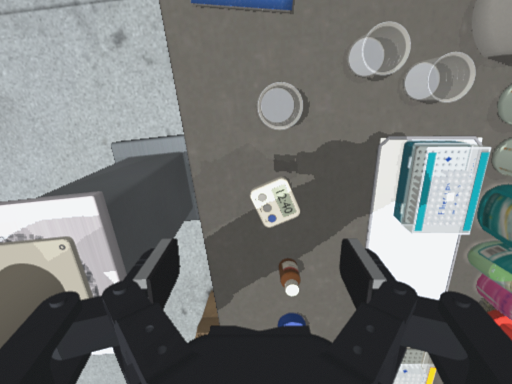

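The beaker rim circle is centred at (280,105). The timer is at (274,203) with corners near (269,178), (300,209), (267,227) and (250,194). The teal lid spans roughly (417,148) to (475,232).

Run:
```python
from h import *
c=np.load('c2.npy',allow_pickle=True).item(); im=c['image']; hsv=cv2.cvtColor(im,cv2.COLOR_RGB2HSV)
for uv in [(258,105),(303,105),(280.5,82),(280.5,129)]: print('rim',onz(c,*uv,.067).round(4))
roi=np.zeros(im.shape[:2],np.uint8); roi[172:232,244:305]=1
m=((hsv[...,2]>135)&(roi>0)).astype(np.uint8); m=cv2.morphologyEx(m,cv2.MORPH_CLOSE,np.ones((7,7)))
cn=max(cv2.findContours(m,0,1)[0],key=cv2.contourArea)[:,0]
P=onz(c,cn[:,0].astype(float),cn[:,1].astype(float),.018)
print('timer',cv2.minAreaRect((P[:,:2]*1000).astype(np.float32)))
m=((abs(hsv[...,0].astype(int)-93)<10)&(hsv[...,1]>120)).astype(np.uint8); m[:140]=0;m[240:]=0;m[:,:390]=0;m[:,492:]=0
n,l,s,ce=cv2.connectedComponentsWithStats(m)
for i in range(1,n):
  if s[i,4]>60: print(s[i],ce[i],onz(c,*ce[i],.065).round(4))
x=c['z_map']; Q=cloud(c); b=(abs(Q[...,2]-.065)<.006)&(Q[...,0]>.58)&(Q[...,0]<.74)&(Q[...,1]>.02)&(Q[...,1]<.2)
print('lid depth',cv2.minAreaRect((Q[b][:,:2]*1000).astype(np.float32)))
```

```text
rim [0.4251 0.2705 0.067 ]
rim [0.4788 0.2648 0.067 ]
rim [0.4541 0.2934 0.067 ]
rim [0.4496 0.2394 0.067 ]
timer ((434.7505798339844, 124.70343780517578), (62.00130844116211, 69.47123718261719), 18.07899284362793)
[395 142  19  78 453] [402.63576159 177.6799117 ] [0.6033 0.16   0.065 ]
[415 153  21  78 514] [424.86381323 190.99027237] [0.6336 0.1383 0.065 ]
[463 152  26  79 582] [475.64089347 190.49656357] [0.7006 0.1319 0.065 ]
[478 190  14  45 376] [485.2606383  213.21010638] [0.7178 0.0973 0.065 ]
lid depth ((666.6586303710938, 133.11334228515625), (122.26190185546875, 83.22525024414062), 84.14862823486328)
```

```bash
python3 -c "
from h import *
to(.452,.267,.022,-6.1)"
```

```text
shift [0.284 0.1   0.998] turn [ 0.001 -0.     0.001] | pos [0.4196 0.1989 0.2716] t 3.25
```

Emit:
drive_tool(slide=[[0.14,0.05,0.15],[0.284,0.1,0.3],[0.284,0.1,0.45],[0.284,0.1,0.6],[0.284,0.1,0.75],[0.284,0.1,0.9],[0.284,0.1,0.99],[0.284,0.1,0.99]], rotation=[[0,0,0],[0,0,0],[0,0,0],[0,0,0],[0,0,0],[0,0,0],[0,0,0],[0,0,0]])

```text
clock: 4.25
eef_pos: [0.4504, 0.2663, 0.0221]
tool_rot: [0.743, 0.669, -0.002, -0.0]
ft_force: [-0.2, 0.1, 0.6]
grip_width: 0.0854
grasp_force: 0.0
```

Emit:
drive_tool(slide=[[0,0,0],[0,0,0],[0,0,0],[0,0,0],[0,0,0],[0,0,0],[0,0,0],[0,0,0]], rotation=[[0,0,0],[0,0,0],[0,0,0],[0,0,0],[0,0,0],[0,0,0],[0,0,0],[0,0,0]], gripper=0)

```text
clock: 5.25
eef_pos: [0.453, 0.2681, 0.0256]
tool_rot: [0.743, 0.669, 0.002, 0.0]
ft_force: [-1.1, -1.6, 5.8]
grip_width: 0.053
grasp_force: 62.3
```

Emit:
drive_tool(slide=[[0,0,-0.05],[0,0,-0.1],[0,0,-0.2],[0,0,-0.3],[0,0,-0.4],[0,0,-0.5],[0,0,-0.55],[0,0,-0.55]], rotation=[[0,0,0],[0,0,0],[0,0,0],[0,0,0],[0,0,0],[0,0,0],[0,0,0],[0,0,0]])

```text
clock: 6.25
eef_pos: [0.4527, 0.2678, 0.1624]
tool_rot: [0.743, 0.669, 0.001, 0.0]
ft_force: [-1.3, 0.4, -1.7]
grip_width: 0.0529
grasp_force: 62.9
```

Run:
```python
from h import *
c=snap('top'); im=c['image']; hsv=cv2.cvtColor(im,cv2.COLOR_RGB2HSV)
Q=cloud(c); z=Q[...,2]; row=[]
for nm,h,u0 in [('teal',93,213),('amb',25,307)]:
  m=((abs(hsv[...,0].astype(int)-h)<10)&(hsv[...,1]>110)).astype(np.uint8); m[:148]=0;m[190:]=0;m[:,:u0]=0;m[:,u0+42:]=0
  n,l,s,ce=cv2.connectedComponentsWithStats(m)
  for i in range(1,n):
    if s[i,4]>20: print(nm,s[i],onz(c,*ce[i],.065).round(4))
  x0=onz(c,u0+20.,169.,.065)
  b=(abs(z-.065)<.008)&(Q[...,0]>.54)&(Q[...,0]<.74)&(abs(Q[...,1]-x0[1])<.09)
  print(nm,cv2.minAreaRect((Q[b][:,:2]*1000).astype(np.float32)),b.sum())
w=(hsv[...,2]>185)&(hsv[...,1]<40)&(z<.03)&(Q[...,0]>.5)&(Q[...,0]<.76)&(Q[...,1]<.22)&(Q[...,1]>-.31)
w=cv2.morphologyEx(w.astype(np.uint8),cv2.MORPH_OPEN,np.ones((3,3)))
v,u=np.nonzero(w); P=onz(c,u.astype(float),v.astype(float),.003); print('mat',cv2.minAreaRect((P[:,:2]*1000).astype(np.float32)))
to(.648,-.045,.16,-6.0)
```

```text
teal [219 152  28   5  51] [0.6971 0.1296 0.065 ]
teal [217 169  28   5  58] [0.6307 0.1357 0.065 ]
teal ((665.1293334960938, 131.50704956054688), (122.48687744140625, 83.4742431640625), 84.4244155883789) 685
amb [315 163  29   7  65] [ 0.6593 -0.2316  0.065 ]
amb [313 181  29   7  81] [ 0.5929 -0.2249  0.065 ]
amb ((627.4146118164062, -226.45420837402344), (123.10291290283203, 83.0089111328125), 82.49613189697266) 695
mat ((645.294921875, -48.229278564453125), (483.5238952636719, 147.86602783203125), 84.0571060180664)
shift [-1.161  0.91   0.005] turn [ 0.001 -0.    -0.001] | pos [0.4521 0.2674 0.1613] t 6.3
```

Emit:
drive_tool(slide=[[-0.1,0.08,0],[-0.25,0.2,0],[-0.4,0.32,0],[-0.56,0.45,0],[-0.72,0.58,0],[-0.87,0.69,0],[-0.96,0.78,0],[-0.98,0.8,0]], rotation=[[0,0,0],[0,0,0],[0,0,0],[0,0,0],[0,0,0],[0,0,0],[0,0,0],[0,0,0]])

```text
clock: 7.3
eef_pos: [0.6253, 0.0008, 0.1592]
tool_rot: [0.744, 0.668, -0.001, -0.001]
ft_force: [-0.6, -0.9, -0.7]
grip_width: 0.0526
grasp_force: 63.0
```

Run:
```python
from h import *
to(.6465,-.047,.08,-5.96)
c=snap('wrist','w3.png'); np.save('c3.npy',c,allow_pickle=True); Q=cloud(c)
b=(abs(Q[...,2]-.065)<.006)&(Q[...,0]>.58)&(Q[...,0]<.74)&(Q[...,1]>.05)&(Q[...,1]<.22)
print('lid',cv2.minAreaRect((Q[b][:,:2]*1000).astype(np.float32)))
```

```text
shift [-0.181  0.106  0.316] turn [-0.006  0.001 -0.008] | pos [0.6253 0.0008 0.1592] t 7.3
lid ((664.0848388671875, 108.78602600097656), (74.02635192871094, 81.17124938964844), 83.84146881103516)
```

View pics/w3.png

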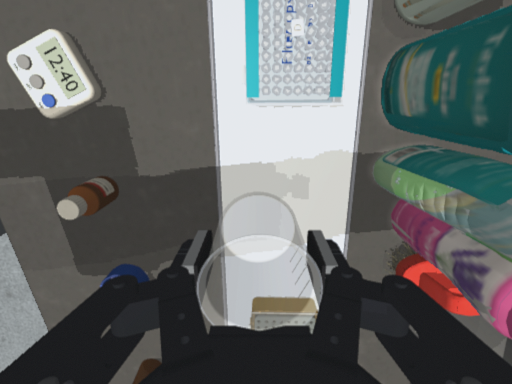

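The held beaker is upright between the fingers (rim about 198–323 × 235–345, base around (259,227)). The teal lid's near edge is at row 99, columns 247–343.

Run:
```python
from h import *
c=np.load('c3.npy',allow_pickle=True).item()
h=.1592-.0256
for uv in [(198,288),(323,288),(260,235)]: print('rim',onz(c,*map(float,uv),.067+h).round(4))
for uv in [(219,228),(301,228),(259,193)]: print('base/top',onz(c,*map(float,uv),h).round(4))
for uv in [(247,100),(343,100)]: print('lid',onz(c,*map(float,uv),.065).round(4))
for uv in [(213,120),(362,120)]: print('mat',onz(c,*map(float,uv),.005).round(4))
```

```text
rim [0.5984 0.004  0.2006]
rim [ 0.6521 -0.0017  0.2006]
rim [0.6278 0.0264 0.2006]
base/top [5.974e-01 1.000e-04 1.336e-01]
base/top [ 0.6518 -0.0057  0.1336]
base/top [0.6266 0.0218 0.1336]
lid [0.6228 0.0792 0.065 ]
lid [0.7004 0.0708 0.065 ]
mat [0.5824 0.0635 0.005 ]
mat [0.7368 0.0468 0.005 ]
```

```bash
python3 -c "
from h import *
to(.6475,-.0445,.0305,-5.96)"
```

```text
shift [-0.172  0.11   0.515] turn [-0.005  0.001 -0.006] | pos [0.6252 0.0012 0.1593] t 7.35
```

Emit:
drive_tool(slide=[[-0.08,0.05,0.05],[-0.172,0.11,0.15],[-0.172,0.11,0.25],[-0.172,0.11,0.35],[-0.172,0.11,0.43],[-0.172,0.11,0.48],[-0.172,0.11,0.5],[-0.172,0.11,0.515]], rotation=[[0,0,0],[0,0,0],[0,0,0],[0,0,0],[0,0,0],[0,0,0],[0,0,0],[0,0,0]])

```text
clock: 8.35
eef_pos: [0.6486, -0.0428, 0.0328]
tool_rot: [0.743, 0.669, 0.0, 0.0]
ft_force: [-0.4, 0.6, -1.7]
grip_width: 0.0524
grasp_force: 63.0
```

Emit:
drive_tool(slide=[[0.004,0,0],[0.004,0,0],[0.004,0,0.004],[0.004,0,0.004],[0.004,0,0.004],[0.004,0,0.004],[0.004,0,0.004],[0.004,0,0.004]], rotation=[[0,0,0],[0,0,0],[0,0,0],[0,0,0],[0,0,0],[0,0,0],[0,0,0],[0,0,0]])

```text
clock: 9.35
eef_pos: [0.6482, -0.0419, 0.0315]
tool_rot: [0.743, 0.669, -0.0, -0.0]
ft_force: [0.2, 0.3, -0.5]
grip_width: 0.0529
grasp_force: 63.1
```

Emit:
drive_tool(slide=[[-0.01,-0.002,0.002],[-0.01,-0.002,0.004],[-0.01,-0.002,0.006],[-0.01,-0.002,0.008],[-0.01,-0.002,0.01],[-0.01,-0.002,0.012],[-0.01,-0.002,0.012],[-0.01,-0.002,0.012]], rotation=[[0,0,0],[0,0,0],[0,0,0],[0,0,0],[0,0,0],[0,0,0],[0,0,0],[0,0,0]])

```text
clock: 10.35
eef_pos: [0.6475, -0.0442, 0.0288]
tool_rot: [0.743, 0.669, 0.0, 0.0]
ft_force: [-1.5, 0.3, 1.4]
grip_width: 0.0527
grasp_force: 63.1
```

Emit:
drive_tool(slide=[[0,0,0.002],[0,0,0.002],[0,0,0.002],[0,0,0.002],[0,0,0.002],[0,0,0.002],[0,0,0.002],[0,0,0.002]], rotation=[[0,0,0],[0,0,0],[0,0,0],[0,0,0],[0,0,0],[0,0,0],[0,0,0],[0,0,0]], gripper=1)

```text
clock: 11.35
eef_pos: [0.6475, -0.0443, 0.0281]
tool_rot: [0.743, 0.669, 0.0, 0.0]
ft_force: [1.1, -0.5, 1.2]
grip_width: 0.0852
grasp_force: 0.0
```

Emit:
drive_tool(slide=[[0,0,-0.1],[0,0,-0.25],[0,0,-0.45],[0,0,-0.65],[0,0,-0.85],[0,0,-1],[0,0,-1],[0,0,-1]], rotation=[[0,0,0],[0,0,0],[0,0,0],[0,0,0],[0,0,0],[0,0,0],[0,0,0],[0,0,0]])

```text
clock: 12.35
eef_pos: [0.6472, -0.0443, 0.2772]
tool_rot: [0.743, 0.669, -0.0, -0.0]
ft_force: [-0.0, 0.1, -0.0]
grip_width: 0.0854
grasp_force: 0.0
```

```bash
python3 -c "
from h import *
to(.441,-.07,.24,-5.96)
snap('wrist','w4.png')"
```

```text
shift [-0.189 -0.809  0.15 ] turn [-0.002  0.    -0.002] | pos [ 0.6472 -0.0443  0.2772] t 12.35
```

View pics/w4.png

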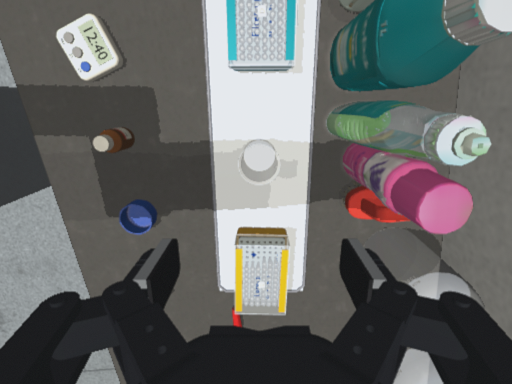

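Beaker stands upright with its base at about (260,156). The amber lid is at (262,270), the teal near edge at row 67, and the white cap at about (102,143).

Run:
```python
from h import *
c=snap('wrist'); np.save('c4.npy',c,allow_pickle=True); Q=cloud(c); im=c['image']
b=(abs(Q[...,2]-.065)<.006)&(Q[...,0]>.55)&(Q[...,0]<.72)&(Q[...,1]>-.32)&(Q[...,1]<-.1)
print('amb',cv2.minAreaRect((Q[b][:,:2]*1000).astype(np.float32)))
for uv in [(236,240),(289,240),(236,315),(286,315)]: print('ambc',onz(c,*map(float,uv),.065).round(4))
for uv in [(229,66),(295,67)]: print('teal',onz(c,*map(float,uv),.065).round(4))
for uv in [(240,162),(280,162),(260,184)]: print('rim',onz(c,*map(float,uv),.067).round(4))
print('base',onz(c,260.,156.,.006).round(4))
print('cap',onz(c,102.,143.,.066).round(4))
cv2.imwrite('pics/c4.png',cv2.resize(im[110:210,60:320],None,fx=3,fy=3,interpolation=cv2.INTER_CUBIC)[:,:,::-1])
```

```text
amb ((629.9864501953125, -225.36932373046875), (123.98482513427734, 80.23731231689453), 82.55901336669922)
ambc [ 0.6008 -0.1527  0.065 ]
ambc [ 0.6759 -0.1605  0.065 ]
ambc [ 0.5838 -0.283   0.065 ]
ambc [ 0.6618 -0.2911  0.065 ]
teal [0.6223 0.0746 0.065 ]
teal [0.6993 0.0654 0.065 ]
rim [ 0.6209 -0.0405  0.067 ]
rim [ 0.6724 -0.0458  0.067 ]
rim [ 0.6435 -0.0727  0.067 ]
base [ 0.6462 -0.0472  0.006 ]
cap [0.4492 0.002  0.066 ]
```

View pics/c4.png

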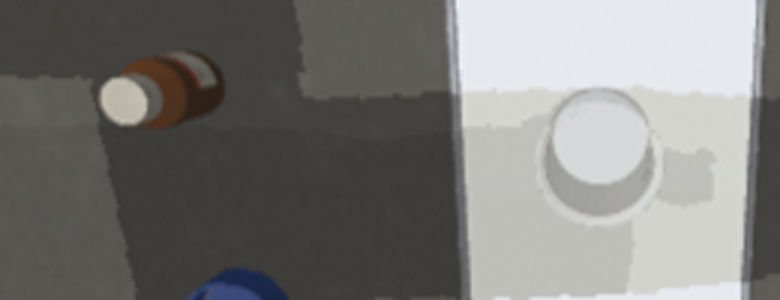

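Run:
```python
from h import *
c=np.load('c2.npy',allow_pickle=True).item(); print(onz(c,291.5,288.5,.066))
c=np.load('c3.npy',allow_pickle=True).item(); print(onz(c,71.,208.,.066))
to(.448,.002,.12,-5.96)
```

```text
[0.44668216 0.00467289 0.066     ]
[0.45126384 0.00292437 0.066     ]
shift [ 0.101 -0.807  0.627] turn [-0.007  0.    -0.002] | pos [ 0.6467 -0.0442  0.276 ] t 12.45
```

Emit:
drive_tool(slide=[[0.02,-0.16,0],[0.04,-0.35,0],[0.06,-0.55,0.1],[0.08,-0.72,0.25],[0.105,-0.806,0.4],[0.105,-0.806,0.55],[0.105,-0.806,0.63],[0.105,-0.806,0.63]], rotation=[[0,0,0],[0,0,0],[0,0,0],[0,0,0],[0,0,0],[0,0,0],[0,0,0],[0,0,0]])

```text
clock: 13.45
eef_pos: [0.4471, 0.003, 0.1181]
tool_rot: [0.743, 0.669, -0.002, -0.002]
ft_force: [-0.4, -0.1, -0.3]
grip_width: 0.0854
grasp_force: 0.0
```

```bash
python3 -c "
from h import *
to(.449,.003,.016,-5.96)"
```

```text
shift [0.001 0.01  0.408] turn [-0.013  0.001 -0.002] | pos [0.4471 0.003  0.1181] t 13.45
```

Emit:
drive_tool(slide=[[0,0.005,0.08],[0,0.005,0.16],[0,0.005,0.24],[0,0.005,0.32],[0,0.005,0.38],[0,0.005,0.41],[0,0.005,0.41],[0,0.005,0.41]], rotation=[[0,0,0],[0,0,0],[0,0,0],[0,0,0],[0,0,0],[0,0,0],[0,0,0],[0,0,0]])

```text
clock: 14.45
eef_pos: [0.4518, 0.0028, 0.0187]
tool_rot: [0.743, 0.669, 0.0, 0.0]
ft_force: [0.6, 0.9, 0.2]
grip_width: 0.0855
grasp_force: 0.0
```

Emit:
drive_tool(slide=[[0,0,0],[0,0,0],[0,0,0],[0,0,0],[0,0,0],[0,0,0],[0,0,0],[0,0,0]], rotation=[[0,0,0],[0,0,0],[0,0,0],[0,0,0],[0,0,0],[0,0,0],[0,0,0],[0,0,0]], gripper=0)

```text
clock: 15.45
eef_pos: [0.4511, 0.0029, 0.0185]
tool_rot: [0.743, 0.669, 0.0, 0.0]
ft_force: [-2.9, 0.4, 6.3]
grip_width: 0.0297
grasp_force: 59.3
```

Emit:
drive_tool(slide=[[0,0,-0.05],[0,0,-0.15],[0,0,-0.25],[0,0,-0.35],[0,0,-0.45],[0,0,-0.52],[0,0,-0.55],[0,0,-0.55]], rotation=[[0,0,0],[0,0,0],[0,0,0],[0,0,0],[0,0,0],[0,0,0],[0,0,0],[0,0,0]])

```text
clock: 16.45
eef_pos: [0.4513, 0.0028, 0.156]
tool_rot: [0.743, 0.669, 0.0, 0.0]
ft_force: [-0.7, -0.6, -1.4]
grip_width: 0.0301
grasp_force: 59.3
```

```bash
python3 -c "
from h import *
to(.6574,.0435,.155,-5.96)
snap('wrist','w5.png')"
```

```text
shift [0.248 0.803 0.005] turn [ 0.002 -0.    -0.002] | pos [0.4513 0.0028 0.156 ] t 16.45
```

View pics/w5.png

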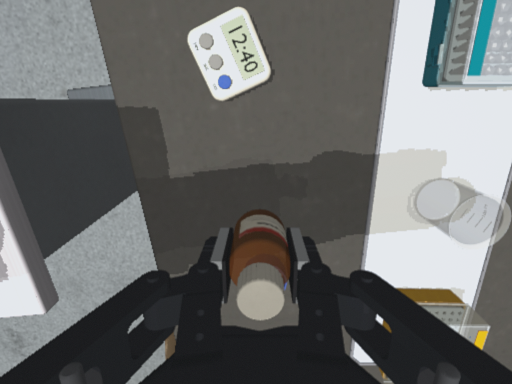

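The white vial is held upright, cap centre at about (261,299).

```bash
python3 -c "
from h import *
c=snap('wrist'); print(onz(c,261.,299.,.066+.1375), onz(c,260.,211.,.1375+.003))"
```

```text
[0.45087291 0.00290385 0.2035    ] [0.45195921 0.01572584 0.1405    ]
```

Emit:
drive_tool(slide=[[0.03,0.1,0],[0.07,0.24,0],[0.11,0.38,0],[0.16,0.52,0],[0.2,0.66,0],[0.235,0.76,0],[0.248,0.8,0],[0.248,0.803,0]], rotation=[[0,0,0],[0,0,0],[0,0,0],[0,0,0],[0,0,0],[0,0,0],[0,0,0],[0,0,0]])

```text
clock: 17.55
eef_pos: [0.6567, 0.0434, 0.1543]
tool_rot: [0.743, 0.669, -0.001, -0.001]
ft_force: [-0.2, 0.1, 0.0]
grip_width: 0.0299
grasp_force: 59.4
```

Emit:
drive_tool(slide=[[0,0,0.05],[0,0,0.15],[0,0,0.25],[0,0,0.35],[0,0,0.43],[0,0,0.48],[0,0,0.5],[0,0,0.5]], rotation=[[0,0,0],[0,0,0],[0,0,0],[0,0,0],[0,0,0],[0,0,0],[0,0,0],[0,0,0]])

```text
clock: 18.55
eef_pos: [0.6571, 0.0434, 0.0307]
tool_rot: [0.743, 0.669, 0.0, 0.0]
ft_force: [0.4, -0.1, -0.4]
grip_width: 0.0298
grasp_force: 59.4
```

```bash
python3 -c "
from h import *
to(.6574,.0435,.0215,-5.96)"
```

```text
shift [0.001 0.001 0.037] turn [ 0.     0.    -0.002] | pos [0.6571 0.0434 0.0307] t 18.55
```

Emit:
drive_tool(slide=[[0,0,0.01],[0,0,0.02],[0,0,0.026],[0,0,0.03],[0,0,0.033],[0,0,0.036],[0,0,0.038],[0,0,0.038]], rotation=[[0,0,0],[0,0,0],[0,0,0],[0,0,0],[0,0,0],[0,0,0],[0,0,0],[0,0,0]])

```text
clock: 19.55
eef_pos: [0.6573, 0.0435, 0.0216]
tool_rot: [0.743, 0.669, 0.0, 0.0]
ft_force: [-1.6, -1.3, 4.8]
grip_width: 0.0297
grasp_force: 59.9
```

Contact (4.8 N). Release and rise.

Emit:
drive_tool(slide=[[0,0,0],[0,0,0],[0,0,0],[0,0,0],[0,0,0],[0,0,0],[0,0,0],[0,0,0]], rotation=[[0,0,0],[0,0,0],[0,0,0],[0,0,0],[0,0,0],[0,0,0],[0,0,0],[0,0,0]], gripper=1)

```text
clock: 20.55
eef_pos: [0.6572, 0.0435, 0.0211]
tool_rot: [0.743, 0.669, 0.0, 0.0]
ft_force: [-0.7, 0.2, 0.0]
grip_width: 0.0855
grasp_force: 0.0
```

Emit:
drive_tool(slide=[[0,0,-0.1],[0,0,-0.25],[0,0,-0.45],[0,0,-0.6],[0,0,-0.75],[0,0,-0.85],[0,0,-0.9],[0,0,-0.9]], rotation=[[0,0,0],[0,0,0],[0,0,0],[0,0,0],[0,0,0],[0,0,0],[0,0,0],[0,0,0]])

```text
clock: 21.55
eef_pos: [0.6576, 0.0435, 0.2466]
tool_rot: [0.743, 0.669, 0.001, 0.0]
ft_force: [0.6, -0.2, -1.6]
grip_width: 0.0855
grasp_force: 0.0
```

```bash
python3 -c "
from h import *
to(.44,-.30,.26,-5.96)"
```

```text
shift [-1.458 -0.721 -0.055] turn [ 0.003 -0.    -0.002] | pos [0.6576 0.0435 0.2466] t 21.55
```

Emit:
drive_tool(slide=[[-0.15,-0.07,0],[-0.35,-0.17,0],[-0.55,-0.27,0],[-0.75,-0.37,-0.05],[-0.92,-0.46,-0.05],[-1,-0.5,-0.05],[-1,-0.5,-0.05],[-1,-0.5,-0.05]], rotation=[[0,0,0],[0,0,0],[0,0,0],[0,0,0],[0,0,0],[0,0,0],[0,0,0],[0,0,0]])

```text
clock: 22.55
eef_pos: [0.5066, -0.1915, 0.2575]
tool_rot: [0.743, 0.669, -0.0, -0.001]
ft_force: [-0.6, -0.5, 0.2]
grip_width: 0.0855
grasp_force: 0.0
```

Emit:
drive_tool(slide=[[-0.15,-0.07,0],[-0.3,-0.15,0],[-0.42,-0.2,0],[-0.45,-0.22,0],[-0.45,-0.22,0],[-0.45,-0.22,0],[-0.45,-0.22,0],[-0.45,-0.22,0]], rotation=[[0,0,0],[0,0,0],[0,0,0],[0,0,0],[0,0,0],[0,0,0],[0,0,0],[0,0,0]])

```text
clock: 23.55
eef_pos: [0.4406, -0.2976, 0.2586]
tool_rot: [0.743, 0.669, 0.0, -0.0]
ft_force: [-0.1, 0.3, 0.3]
grip_width: 0.0858
grasp_force: 0.0
```

```bash
python3 -c "
from h import *
to(.436,-.26,.12,-5.96)
c=snap('wrist','w6.png');np.save('c6.npy',c,allow_pickle=True)"
```

```text
shift [ 0.148 -0.034  0.554] turn [ 0. -0.  0.] | pos [ 0.4406 -0.2976  0.2586] t 23.55
```

View pics/w6.png

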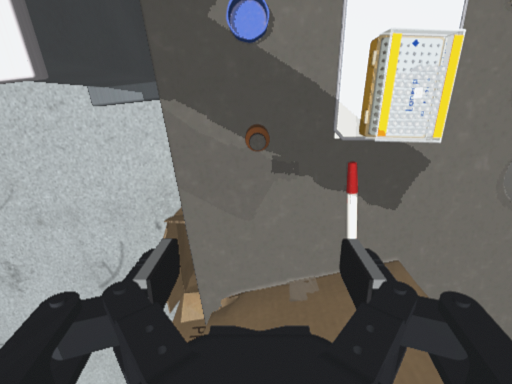

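The black-capped vial is upright, cap at about (258,143). Red marker at (352,200) is clear of the path.

```bash
python3 -c "
from h import *
c=np.load('c6.npy',allow_pickle=True).item(); p=onz(c,258.,143.,.066); print(p)
to(p[0],p[1],.12,-5.96); to(p[0],p[1],.018,-5.96)"
```

```text
[ 0.44139944 -0.26943306  0.066     ]
shift [ 0.113 -0.008  0.554] turn [ 0. -0. -0.] | pos [ 0.4405 -0.2978  0.2586] t 23.6
shift [ 0.113 -0.008  0.962] turn [ 0. -0. -0.] | pos [ 0.4405 -0.2978  0.2586] t 23.6
```

Emit:
drive_tool(slide=[[0.06,-0.004,0.1],[0.113,-0.008,0.25],[0.113,-0.008,0.4],[0.113,-0.008,0.55],[0.113,-0.008,0.7],[0.113,-0.008,0.85],[0.113,-0.008,0.95],[0.113,-0.008,0.962]], rotation=[[0,0,0],[0,0,0],[0,0,0],[0,0,0],[0,0,0],[0,0,0],[0,0,0],[0,0,0]])

```text
clock: 24.6
eef_pos: [0.4398, -0.2689, 0.0163]
tool_rot: [0.743, 0.669, -0.001, -0.002]
ft_force: [-0.1, 0.6, 1.0]
grip_width: 0.0853
grasp_force: 0.0
```

Emit:
drive_tool(slide=[[0,0,0],[0,0,0],[0,0,0],[0,0,0],[0,0,0],[0,0,0],[0,0,0],[0,0,0]], rotation=[[0,0,0],[0,0,0],[0,0,0],[0,0,0],[0,0,0],[0,0,0],[0,0,0],[0,0,0]], gripper=0)

```text
clock: 25.6
eef_pos: [0.4421, -0.2704, 0.0194]
tool_rot: [0.743, 0.669, 0.0, 0.001]
ft_force: [-0.5, 0.7, 6.2]
grip_width: 0.0296
grasp_force: 59.5
```

Emit:
drive_tool(slide=[[0,0,-0.05],[0,0,-0.15],[0,0,-0.25],[0,0,-0.35],[0,0,-0.45],[0,0,-0.52],[0,0,-0.55],[0,0,-0.55]], rotation=[[0,0,0],[0,0,0],[0,0,0],[0,0,0],[0,0,0],[0,0,0],[0,0,0],[0,0,0]])

```text
clock: 26.6
eef_pos: [0.4414, -0.27, 0.156]
tool_rot: [0.743, 0.669, 0.0, 0.0]
ft_force: [-0.9, 0.1, -0.1]
grip_width: 0.0295
grasp_force: 59.2
```

```bash
python3 -c "
from h import *
to(.6380,-.1355,.155,-5.96)
snap('wrist','w7.png')"
```

```text
shift [0.618 0.726 0.005] turn [ 0.002  0.001 -0.002] | pos [ 0.4414 -0.27    0.156 ] t 26.6
```

View pics/w7.png

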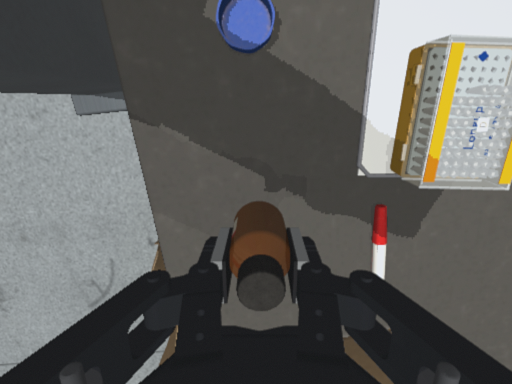

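The black vial is held upright, cap centre about (261,285).

```bash
python3 -c "
from h import *
c=snap('wrist'); print(onz(c,261.,286.,.066+.1375))
to(.6380,-.1355,.155,-5.96)"
```

```text
[ 0.44161914 -0.26340706  0.2035    ]
shift [ 0.616  0.729 -0.001] turn [-0.002 -0.001 -0.002] | pos [ 0.4407 -0.2696  0.1549] t 26.7
```

Emit:
drive_tool(slide=[[0.07,0.08,0],[0.17,0.2,0],[0.28,0.33,0],[0.39,0.46,0],[0.5,0.58,0],[0.58,0.68,0],[0.6,0.72,0],[0.6,0.726,0]], rotation=[[0,0,0],[0,0,0],[0,0,0],[0,0,0],[0,0,0],[0,0,0],[0,0,0],[0,0,0]])

```text
clock: 27.7
eef_pos: [0.6371, -0.1397, 0.1543]
tool_rot: [0.743, 0.669, -0.001, -0.001]
ft_force: [-0.3, -0.2, -0.1]
grip_width: 0.0296
grasp_force: 59.3
```

Emit:
drive_tool(slide=[[-0.009,0,0.05],[-0.009,0.001,0.15],[-0.009,0.001,0.25],[-0.009,0.001,0.35],[-0.009,0.001,0.43],[-0.009,0.001,0.48],[-0.009,0.001,0.5],[-0.009,0.001,0.5]], rotation=[[0,0,0],[0,0,0],[0,0,0],[0,0,0],[0,0,0],[0,0,0],[0,0,0],[0,0,0]])

```text
clock: 28.7
eef_pos: [0.6373, -0.1423, 0.0307]
tool_rot: [0.743, 0.669, 0.0, 0.0]
ft_force: [-0.8, 0.3, -0.7]
grip_width: 0.0296
grasp_force: 59.3
```

Emit:
drive_tool(slide=[[0,0,0.01],[0,0,0.02],[0,0,0.024],[0,0,0.028],[0,0,0.031],[0,0,0.033],[0,0,0.033],[0,0,0.033]], rotation=[[0,0,0],[0,0,0],[0,0,0],[0,0,0],[0,0,0],[0,0,0],[0,0,0],[0,0,0]])

```text
clock: 29.7
eef_pos: [0.6375, -0.142, 0.0226]
tool_rot: [0.743, 0.669, 0.0, 0.0]
ft_force: [-1.5, -0.4, 1.7]
grip_width: 0.0296
grasp_force: 59.6
```

Touching. Release, rise.

Emit:
drive_tool(slide=[[0,0,0.003],[0,0,0.003],[0,0,0.003],[0,0,0.003],[0,0,0.003],[0,0,0.003],[0,0,0.003],[0,0,0.003]], rotation=[[0,0,0],[0,0,0],[0,0,0],[0,0,0],[0,0,0],[0,0,0],[0,0,0],[0,0,0]], gripper=1)

```text
clock: 30.7
eef_pos: [0.6374, -0.142, 0.0215]
tool_rot: [0.743, 0.669, -0.0, -0.0]
ft_force: [0.4, 0.1, -0.7]
grip_width: 0.0854
grasp_force: 0.0
```

Emit:
drive_tool(slide=[[0,0,-0.1],[0,0,-0.25],[0,0,-0.45],[0,0,-0.65],[0,0,-0.85],[0,0,-0.98],[0,0,-1],[0,0,-1]], rotation=[[0,0,0],[0,0,0],[0,0,0],[0,0,0],[0,0,0],[0,0,0],[0,0,0],[0,0,0]])

```text
clock: 31.7
eef_pos: [0.6373, -0.142, 0.2707]
tool_rot: [0.743, 0.669, -0.0, -0.0]
ft_force: [0.8, -0.0, -0.1]
grip_width: 0.0853
grasp_force: 0.0
```

```bash
python3 -c "
from h import *
to(.435,.09,.27,18)
c=snap('wrist','w8.png');np.save('c8.npy',c,allow_pickle=True)"
```

```text
shift [ 0.838 -0.902  0.004] turn [-0.002 -0.001 -0.838] | pos [ 0.6373 -0.142   0.2707] t 31.7
```

View pics/w8.png

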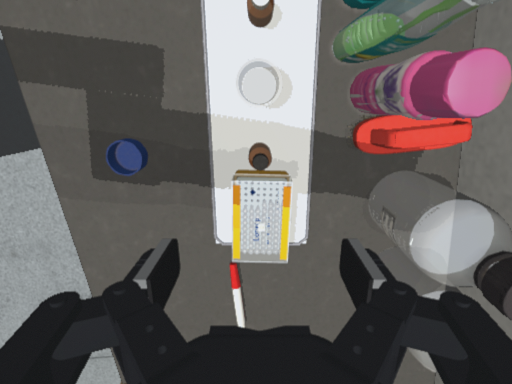

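The black vial stands upright (cap at (260,161)), beaker base at (260,82), white vial at (261,10), amber lid spanning 235–290 × 178–262.

```bash
python3 -c "
from h import *
c=np.load('c8.npy',allow_pickle=True).item()
print('black',onz(c,260.5,161.5,.069),'beaker',onz(c,259.5,82.,.006))
for uv in [(234,178),(291,178),(232,262),(289,262)]: print(onz(c,*map(float,uv),.065))
Q=cloud(c);b=(abs(Q[...,2]-.065)<.004)&(Q[...,0]>.55)&(Q[...,0]<.72)&(Q[...,1]>-.32)&(Q[...,1]<-.155)
print('amb',cv2.minAreaRect((Q[b][:,:2]*1000).astype(np.float32)))
c=snap('top');cv2.imwrite('pics/t2.png',cv2.resize(c['image'][140:205,205:355],None,fx=5,fy=5,interpolation=cv2.INTER_CUBIC)[:,:,::-1]);np.save('ct.npy',c,allow_pickle=True)
"
```

```text
black [ 0.63835292 -0.13867526  0.069     ] beaker [ 0.64729843 -0.04136064  0.006     ]
[ 0.60165229 -0.15772813  0.065     ]
[ 0.67556789 -0.1654832   0.065     ]
[ 0.58220906 -0.2819939   0.065     ]
[ 0.66390872 -0.29055458  0.065     ]
amb ((629.7182006835938, -225.83865356445312), (123.62504577636719, 80.70459747314453), 82.82051849365234)
```

View pics/t2.png

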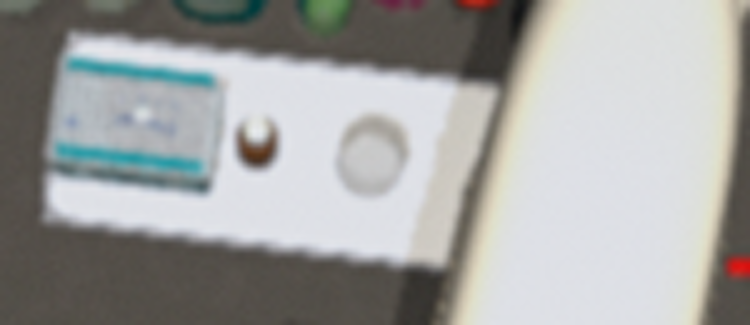

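Emit:
drive_tool(slide=[[0.12,-0.13,0],[0.26,-0.28,0],[0.4,-0.43,0],[0.54,-0.58,0],[0.68,-0.73,0],[0.79,-0.85,0],[0.83,-0.9,0],[0.84,-0.9,0]], rotation=[[0,0,-0.12],[0,0,-0.25],[0,0,-0.38],[0,0,-0.5],[0,0,-0.64],[0,0,-0.76],[0,0,-0.84],[0,0,-0.84]])

```text
clock: 32.8
eef_pos: [0.4352, 0.0906, 0.2709]
tool_rot: [0.587, 0.81, -0.001, -0.0]
ft_force: [1.1, 0.2, 0.1]
grip_width: 0.0853
grasp_force: 0.0
```

Run:
```python
from h import *
c=snap('wrist','w9.png'); np.save('c9.npy',c,allow_pickle=True)
Q=cloud(c); b=(Q[...,2]>.010)&(Q[...,2]<.03)&(abs(Q[...,0]-.435)<.055)&(abs(Q[...,1]-.125)<.055)
b=cv2.morphologyEx(b.astype(np.uint8),cv2.MORPH_OPEN,np.ones((3,3)))>0
print(b.sum(),np.median(Q[b][:,2]),cv2.minAreaRect((Q[b][:,:2]*1000).astype(np.float32)))
to(.435,.125,.05,18)
```

```text
2026 0.01701934346276751 ((435.120361328125, 123.57452392578125), (62.08891677856445, 66.13937377929688), 18.03763771057129)
shift [0.133 0.04  0.884] turn [-0.001  0.001  0.001] | pos [0.436  0.0904 0.271 ] t 32.85
```

The top crop shows the white vial (cap at about (258,132) in the crop) and the beaker standing on the row. The arm hides the rest.

Run:
```python
from h import *
c=snap('top','t3.png'); im=c['image']
for n,u,v,z in [('white old',205+258/5,140+132/5,.069)]: print(n,onz(c,u-.4,v-.4,z))
Q=cloud(c)
for n,x,y,r,z0,z1 in [('w',.657,.0435,.03,.055,.09),('b',.638,-.137,.03,.055,.09),('bk',.647,-.045,.04,.03,.09)]:
    b=(np.hypot(Q[...,0]-x,Q[...,1]-y)<r)&(Q[...,2]>z0)&(Q[...,2]<z1); print(n,b.sum(),Q[b].mean(0) if b.any() else '')
cv2.imwrite('pics/t3.png',cv2.resize(im[140:205,205:355],None,fx=5,fy=5,interpolation=cv2.INTER_CUBIC)[:,:,::-1])
```

```text
white old [0.65188862 0.0396046  0.069     ]
w 29 [0.65473027 0.04270824 0.06591349]
b 30 [ 0.63460983 -0.14087909  0.06590244]
bk 94 [ 0.64766568 -0.04721405  0.05477007]
```

View pics/t3.png

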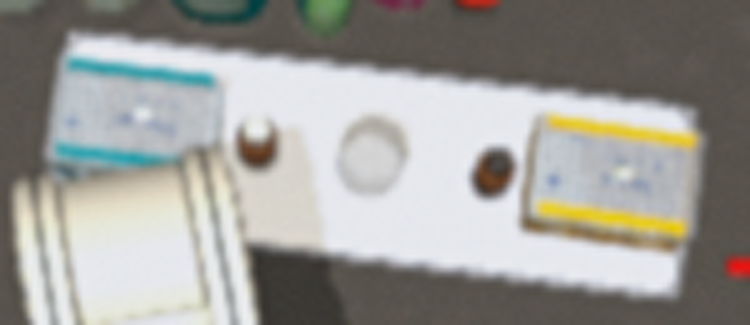

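The black vial sits about 4 mm too near the amber box in both views. I have time to mend that before the timer.

```bash
python3 -c "
from h import *
to(.6375,-.140,.25,-5.96)"
```

```text
shift [-1.124  0.481  0.085] turn [-0.     0.001  0.836] | pos [0.4364 0.0901 0.2711] t 32.9
```

Emit:
drive_tool(slide=[[-0.13,0.06,0],[-0.28,0.12,0],[-0.44,0.2,0],[-0.6,0.28,0.05],[-0.76,0.35,0.08],[-0.9,0.42,0.08],[-0.99,0.48,0.08],[-0.99,0.48,0.08]], rotation=[[0,0,0.12],[0,0,0.25],[0,0,0.38],[0,0,0.5],[0,0,0.64],[0,0,0.76],[0,0,0.836],[0,0,0.836]])

```text
clock: 33.9
eef_pos: [0.6275, -0.1108, 0.2493]
tool_rot: [0.744, 0.668, -0.001, -0.001]
ft_force: [-0.4, -0.3, -0.9]
grip_width: 0.0854
grasp_force: 0.0
```

```bash
python3 -c "
from h import *
to(.6375,-.140,.0225,-5.96)"
```

```text
shift [-0.112  0.054  0.907] turn [-0.004  0.001 -0.006] | pos [ 0.6275 -0.1108  0.2493] t 33.9
```

Emit:
drive_tool(slide=[[-0.08,0.04,0.05],[-0.112,0.054,0.2],[-0.112,0.054,0.35],[-0.112,0.054,0.5],[-0.112,0.054,0.65],[-0.112,0.054,0.8],[-0.112,0.054,0.9],[-0.112,0.054,0.905]], rotation=[[0,0,0],[0,0,0],[0,0,0],[0,0,0],[0,0,0],[0,0,0],[0,0,0],[0,0,0]])

```text
clock: 34.9
eef_pos: [0.6342, -0.1371, 0.0222]
tool_rot: [0.743, 0.67, -0.002, -0.002]
ft_force: [-0.3, 0.6, -0.1]
grip_width: 0.0855
grasp_force: 0.0
```

Emit:
drive_tool(slide=[[0,0,0],[0,0,0],[0,0,0],[0,0,0],[0,0,0],[0,0,0],[0,0,0],[0,0,0]], rotation=[[0,0,0],[0,0,0],[0,0,0],[0,0,0],[0,0,0],[0,0,0],[0,0,0],[0,0,0]], gripper=0)

```text
clock: 35.9
eef_pos: [0.6383, -0.1372, 0.0271]
tool_rot: [0.743, 0.67, 0.001, 0.001]
ft_force: [-0.0, -0.1, 5.8]
grip_width: 0.0296
grasp_force: 59.9
```

Emit:
drive_tool(slide=[[0,0,-0.012],[0,0,-0.02],[0.008,0.003,-0.02],[0.016,0.004,-0.02],[0.016,0.004,-0.012],[0.016,0.004,-0.005],[0.016,0.004,0],[0.016,0.004,0]], rotation=[[0,0,0],[0,0,0],[0,0,0],[0,0,0],[0,0,0],[0,0,0],[0,0,0],[0,0,0]])

```text
clock: 36.9
eef_pos: [0.6384, -0.133, 0.027]
tool_rot: [0.743, 0.67, 0.0, 0.0]
ft_force: [-3.8, 0.8, 8.8]
grip_width: 0.0297
grasp_force: 60.3
```

Emit:
drive_tool(slide=[[0,0,0],[0,0,0],[0,0,0],[0,0,0],[0,0,0],[0,0,0],[0,0,0],[0,0,0]], rotation=[[0,0,0],[0,0,0],[0,0,0],[0,0,0],[0,0,0],[0,0,0],[0,0,0],[0,0,0]], gripper=1)

```text
clock: 37.9
eef_pos: [0.6385, -0.1331, 0.0254]
tool_rot: [0.743, 0.67, 0.0, 0.0]
ft_force: [-0.4, -0.3, -0.4]
grip_width: 0.0853
grasp_force: 0.0
```

Emit:
drive_tool(slide=[[0,0,-0.1],[0,0,-0.25],[0,0,-0.45],[0,0,-0.65],[0,0,-0.85],[0,0,-0.98],[0,0,-1],[0,0,-1]], rotation=[[0,0,0],[0,0,0],[0,0,0],[0,0,0],[0,0,0],[0,0,0],[0,0,0],[0,0,0]])

```text
clock: 38.9
eef_pos: [0.6382, -0.1331, 0.2745]
tool_rot: [0.743, 0.67, -0.0, -0.0]
ft_force: [0.3, 0.7, -1.3]
grip_width: 0.0855
grasp_force: 0.0
```

```bash
python3 -c "
from h import *
to(.435,.09,.27,18)"
```

```text
shift [ 0.804 -0.9    0.019] turn [-0.002 -0.001 -0.834] | pos [ 0.6382 -0.1331  0.2745] t 38.9
```

Emit:
drive_tool(slide=[[0.12,-0.13,0],[0.26,-0.28,0],[0.4,-0.43,0],[0.54,-0.58,0],[0.66,-0.73,0],[0.76,-0.85,0],[0.8,-0.9,0],[0.804,-0.9,0.01]], rotation=[[0,0,-0.12],[0,0,-0.25],[0,0,-0.38],[0,0,-0.5],[0,0,-0.64],[0,0,-0.76],[0,0,-0.834],[0,0,-0.834]])

```text
clock: 39.9
eef_pos: [0.4347, 0.0902, 0.2719]
tool_rot: [0.587, 0.809, -0.001, -0.0]
ft_force: [0.7, -0.1, 0.1]
grip_width: 0.0856
grasp_force: 0.0
```

Run:
```python
from h import *
to(.4355,.124,.05,18);to(.4355,.124,.0,18)
c=snap('top');Q=cloud(c)
for n,x,y,r,z0,z1 in [('w',.657,.0435,.03,.055,.09),('b',.638,-.137,.03,.055,.09),('bk',.647,-.045,.04,.03,.09)]:
    b=(np.hypot(Q[...,0]-x,Q[...,1]-y)<r)&(Q[...,2]>z0)&(Q[...,2]<z1); print(n,b.sum(),Q[b].mean(0) if b.any() else '')
```

```text
shift [0.128 0.046 0.888] turn [-0.002  0.001  0.002] | pos [0.4347 0.0902 0.2719] t 39.9
shift [0.128 0.046 1.088] turn [-0.002  0.001  0.002] | pos [0.4347 0.0902 0.2719] t 39.9
w 28 [0.65489612 0.04252865 0.06769404]
b 30 [ 0.63614758 -0.13556665  0.06590459]
bk 93 [ 0.64696745 -0.047139    0.05491318]
```

Black vial now at (0.636, −0.136), spot on. Down to the timer.

Emit:
drive_tool(slide=[[0.06,0.02,0.1],[0.128,0.046,0.25],[0.128,0.046,0.4],[0.128,0.046,0.55],[0.128,0.046,0.7],[0.128,0.046,0.82],[0.128,0.046,0.88],[0.128,0.046,0.888]], rotation=[[0,0,0],[0,0,0],[0,0,0],[0,0,0],[0,0,0],[0,0,0],[0,0,0],[0,0,0]])

```text
clock: 40.95
eef_pos: [0.4359, 0.1227, 0.049]
tool_rot: [0.589, 0.808, -0.002, -0.001]
ft_force: [0.3, -1.2, -0.5]
grip_width: 0.0854
grasp_force: 0.0
```

Run:
```python
from h import *
to(.4355,.124,.0,18)
```

```text
shift [0.006 0.001 0.196] turn [-0.007  0.    -0.005] | pos [0.4359 0.1227 0.049 ] t 40.95
```

Emit:
drive_tool(slide=[[0.005,0,0.05],[0.005,0,0.1],[0.005,0,0.14],[0.005,0,0.17],[0.005,0,0.19],[0.005,0,0.2],[0.005,0,0.2],[0.005,0,0.2]], rotation=[[0,0,0],[0,0,0],[0,0,0],[0,0,0],[0,0,0],[0,0,0],[0,0,0],[0,0,0]])

```text
clock: 41.95
eef_pos: [0.4362, 0.1252, 0.0011]
tool_rot: [0.588, 0.809, 0.0, 0.0]
ft_force: [-0.9, 0.1, 1.0]
grip_width: 0.0853
grasp_force: 0.0
```

Emit:
drive_tool(slide=[[0,0,0],[0,0,0],[0,0,0],[0,0,0],[0,0,0],[0,0,0],[0,0,0],[0,0,0]], rotation=[[0,0,0],[0,0,0],[0,0,0],[0,0,0],[0,0,0],[0,0,0],[0,0,0],[0,0,0]], gripper=0)

```text
clock: 42.95
eef_pos: [0.4362, 0.1252, 0.0015]
tool_rot: [0.588, 0.809, 0.0, 0.0]
ft_force: [-0.3, -0.9, 4.4]
grip_width: 0.0602
grasp_force: 64.9
```

Gripped at 60 mm. Lift and look.

Emit:
drive_tool(slide=[[0,0,-0.03],[0,0,-0.1],[0,0,-0.2],[0,0,-0.32],[0,0,-0.44],[0,0,-0.55],[0,0,-0.6],[0,0,-0.6]], rotation=[[0,0,0],[0,0,0],[0,0,0],[0,0,0],[0,0,0],[0,0,0],[0,0,0],[0,0,0]])

```text
clock: 43.95
eef_pos: [0.4364, 0.1253, 0.1514]
tool_rot: [0.588, 0.809, 0.001, 0.001]
ft_force: [-0.1, 1.0, -1.4]
grip_width: 0.0606
grasp_force: 65.0
```

Run:
```python
from h import *
to(.6665,.134,.15,-5.96)
c=snap('wrist','w10.png'); Q=cloud(c); p=bot.get_obs()['eef_pos']
b=(abs(Q[...,2]-p[2]-.0165)<.008)&(np.hypot(Q[...,0]-p[0],Q[...,1]-p[1])<.06)
A=np.c_[Q[b][:,:2]-p[:2],np.ones(b.sum())]; print(b.sum(),np.linalg.lstsq(A,Q[b][:,2],rcond=None)[0],Q[b].min(0),Q[b].max(0))
```

```text
shift [-0.251  0.886  0.007] turn [ 0.003 -0.001  0.836] | pos [0.4364 0.1253 0.1514] t 43.95
13825 [ 0.00429505 -0.01954589  0.16710494] [0.39201134 0.08512237 0.15898349] [0.47530788 0.16262613 0.17492214]
```

View pics/w10.png

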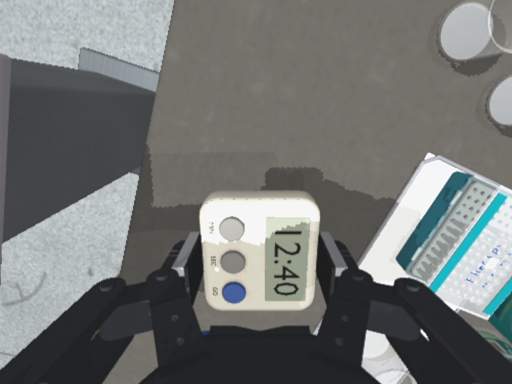

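The timer is held flat and face up, centred on the grip.

Emit:
drive_tool(slide=[[-0.03,0.11,0],[-0.06,0.24,0],[-0.1,0.38,0],[-0.14,0.52,0],[-0.18,0.66,0],[-0.22,0.78,0],[-0.248,0.87,0],[-0.248,0.886,0]], rotation=[[0,0,0.12],[0,0,0.25],[0,0,0.38],[0,0,0.5],[0,0,0.64],[0,0,0.76],[0,0,0.836],[0,0,0.836]])

```text
clock: 45.0
eef_pos: [0.6658, 0.1342, 0.1478]
tool_rot: [0.743, 0.669, -0.002, -0.001]
ft_force: [0.6, 0.5, -0.8]
grip_width: 0.0602
grasp_force: 65.0
```

```bash
python3 -c "
from h import *
to(.666,.1345,.0685,-5.96)"
```

```text
shift [0.002 0.002 0.317] turn [-0.007  0.002 -0.001] | pos [0.6658 0.1342 0.1478] t 45.0
```

Emit:
drive_tool(slide=[[0,0,0.03],[0,0,0.09],[0,0,0.16],[0,0,0.22],[0,0,0.27],[0,0,0.3],[0,0,0.32],[0,0,0.32]], rotation=[[0,0,0],[0,0,0],[0,0,0],[0,0,0],[0,0,0],[0,0,0],[0,0,0],[0,0,0]])

```text
clock: 46.0
eef_pos: [0.6657, 0.1346, 0.0707]
tool_rot: [0.743, 0.669, -0.0, -0.0]
ft_force: [0.2, -0.1, -0.5]
grip_width: 0.0598
grasp_force: 65.0
```

Emit:
drive_tool(slide=[[0,0,0.004],[0,0,0.008],[0,0,0.011],[0,0,0.014],[0,0,0.016],[0,0,0.016],[0,0,0.016],[0,0,0.016]], rotation=[[0,0,0],[0,0,0],[0,0,0],[0,0,0],[0,0,0],[0,0,0],[0,0,0],[0,0,0]])

```text
clock: 47.0
eef_pos: [0.6658, 0.1346, 0.0668]
tool_rot: [0.743, 0.669, 0.0, 0.0]
ft_force: [-0.1, 0.5, -1.0]
grip_width: 0.0597
grasp_force: 65.0
```

Emit:
drive_tool(slide=[[0,0,0.002],[0,0,0.004],[0,0,0.005],[0,0,0.006],[0,0,0.006],[0,0,0.006],[0,0,0.006],[0,0,0.006]], rotation=[[0,0,0],[0,0,0],[0,0,0],[0,0,0],[0,0,0],[0,0,0],[0,0,0],[0,0,0]])

```text
clock: 48.0
eef_pos: [0.6658, 0.1346, 0.0666]
tool_rot: [0.743, 0.669, 0.0, 0.0]
ft_force: [-2.2, -0.6, 6.5]
grip_width: 0.0603
grasp_force: 65.8
```

In contact. Release and rise.

Emit:
drive_tool(slide=[[0,0,0],[0,0,0],[0,0,0],[0,0,0],[0,0,0],[0,0,0],[0,0,0],[0,0,0]], rotation=[[0,0,0],[0,0,0],[0,0,0],[0,0,0],[0,0,0],[0,0,0],[0,0,0],[0,0,0]], gripper=1)

```text
clock: 49.0
eef_pos: [0.6658, 0.1346, 0.0654]
tool_rot: [0.743, 0.669, 0.0, 0.0]
ft_force: [0.4, 0.2, -0.1]
grip_width: 0.085
grasp_force: 0.0
```

Emit:
drive_tool(slide=[[0,0,-0.05],[0,0,-0.2],[0,0,-0.4],[0,0,-0.6],[0,-0.1,-0.75],[0,-0.3,-0.75],[0,-0.5,-0.75],[0,-0.65,-0.75]], rotation=[[0,0,0],[0,0,0],[0,0,0],[0,0,0],[0,0,0],[0,0,0],[0,0,0],[0,0,0]])

```text
clock: 50.0
eef_pos: [0.5023, 0.1516, 0.2543]
tool_rot: [0.743, 0.669, 0.001, 0.0]
ft_force: [-0.1, -0.6, 0.3]
grip_width: 0.0858
grasp_force: 0.0
```

Emit:
drive_tool(slide=[[-0.1,-0.05,0],[-0.25,-0.1,0],[-0.45,-0.15,0],[-0.65,-0.2,0],[-0.85,-0.2,0],[-0.95,-0.2,0],[-0.95,-0.2,0],[-0.95,-0.2,0]], rotation=[[0,0,0],[0,0,0],[0,0,0],[0,0,0],[0,0,0],[0,0,0],[0,0,0],[0,0,0]])

```text
clock: 51.0
eef_pos: [0.4299, -0.0791, 0.2534]
tool_rot: [0.743, 0.669, 0.0, 0.0]
ft_force: [0.2, -0.2, 0.5]
grip_width: 0.0854
grasp_force: 0.0
```

Run:
```python
from h import *
c=snap('top');Q=cloud(c)
for n,x,y,r,z0,z1 in [('w',.657,.0435,.03,.055,.09),('b',.638,-.137,.03,.055,.09),('bk',.647,-.045,.04,.03,.09),('timer',.666,.134,.06,.075,.1)]:
    b=(np.hypot(Q[...,0]-x,Q[...,1]-y)<r)&(Q[...,2]>z0)&(Q[...,2]<z1); print(n,b.sum(),Q[b].mean(0),Q[b][:,2].std())
cv2.imwrite('pics/t4.png',cv2.resize(c['image'][130:250,130:400],None,fx=2.9,fy=2.9,interpolation=cv2.INTER_CUBIC)[:,:,::-1])
```

```text
w 29 [0.65562987 0.04348734 0.06544679] 0.004180799971484008
b 30 [ 0.63598357 -0.13548144  0.06655717] 0.003407728008748117
bk 97 [ 0.64718731 -0.04655164  0.05465254] 0.01337886590092981
timer 279 [0.66300017 0.13168819 0.0813292 ] 0.0029094408033734018
```

View pics/t4.png

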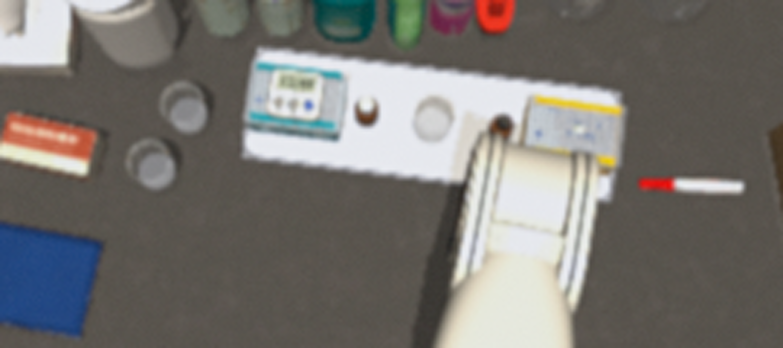

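The final view shows the row in line, the timer flat and face up in the middle of the teal lid, and the visible bystanders in place. The arm hides the blue cap, which I did not touch. Handing in.

```bash
python3 -c "
from h import *
print(bot.job_done())"
```

```text
the job is handed in; nothing more can be done
None
```

The job is handed in at about 51 s: beaker and both vials stand in line on the mat within about 2 mm of target by the camera readings, and the timer lies flat, face up, mid-lid on the teal box; before the timer I regripped the black vial once to shift it about 4 mm.

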